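Size two spacer sleeves in the V-slot rack

ROBOT

A 6-joint arm with a two-finger parallel gripper is mounted at the origin on the work surface. World frame = base frame: x ahead of the robot, y to its left, z up, the work surface at z = 0. Lengths are in m, angles in rad, forces in N, time in s.
With the tool pointing down it reaches from about 0.325 to 0.775 m from the base axis. Payload 5.5 kg.
Tool frame: the origin (TCP) lies between the finger pads; the fingertips stand 25 mm ahead of it and the grasp point (between the pads) lies 6 mm ahead of it (bot.finger_overhang is the distance from the TCP to the fingertips, in m); z points along the fingers, y is the line along which they close (so a half turn about z gives the same grasp; the last joint's range is limited). The gripper opens to 85 mm and grips with 20 to 120 N. Pads are 22 mm wide; open, the fingers measure 114 mm over their backs; the gripper's body (76 mm by 85 mm) begins 54 mm behind the grasp point. The pads swing forward as they close: fully open they stand 13 mm farther back than shut.
Start: joints at [-1.346, 0.091, 1.231, -0, 1.82, -0.057], TCP at [0.167, -0.576, 0.256] pointing down, gripper open.
Joint ranges: [-2.87, 2.87], [-0.86, 2.18], [0.17, 2.46], [-1.51, 4.65], [0.06, 2.69], [-2.65, 2.65]. Speed limits (rad/s): [2.57, 2.57, 3.01, 3.14, 3.14, 3.14].

INTERFACE

Orientations are given as a rotation vector (axis times angle).
In Python, from workcell import bot, cams, readout gives the robot as it stands (bot), with the cameras (cams) and the readings (readout).
- The arm moves only by the tool drive_effector, called after "Request:" as name(argument=value, ...), one argument or row to a line, values as JSON. Schema: {"type":"object","properties":{"offsets":{"type":"array","items":{"type":"array","items":{"type":"array","items":{"type":"number"},"minItems":5,"maxItems":5},"minItems":1,"maxItems":10},"minItems":1,"maxItems":1},"only":{"type":"string"},"quiet":{"type":"boolean"},"lines":{"type":"string"}},"required":["offsets"],"additionalProperties":false}. offsets is a list that holds a single list of rows (three levels of brackets), with 1 to 10 rows, each of 5 numbers: dx, dy, dz in shares of the most that a row can go, 1 being 50 mm, then a turn about the tool's z in fractions of the full range, 1 being pi rad, then the opening from 0.0 (shut) to 1.0 (fully open); each row shifts and turns the commanded pose from where the row before left it, along the tool's axes as they then stand; what a row does not reach is not made up. A row lasts 1/10 s, in which the tool goes at most 0.05 m and 0.15 rad, less where a joint would pass 70% of its speed; a pose out of reach is approached as far as the arm can. The fingers move at their own pace and stop on an object; the grip force is fixed at half the most. Time passes only in rows, so rows that do not move let the fingers close. The tool returns the time, the measured TCP pose, the force, the opening and the grip force at its end. only (a regular expression) keeps the lines of the reply that match it, lines (a string "A,B") keeps lines A to B, and quiet returns only ok. Input that does not fit is refused with a message, and nothing moves.
- readout.read_state(): the state, without advancing time (a new reading comes with each control period).
- cams.snapshot(name): name is "scene" or "top" or "wrist"; returns a dict with "color" (420x560x3 uint8, blue, green, red), "camera_matrix" (3x3 intrinsics, pixels), "R" (3x3) and "t" (3): a world point X has camera coordinates R X + t. Camera axes: x right, y down, z forward; pixel columns grow to the right and rows downward; lengths in m; the calibration is good to about 2 mm. A picture is of the moment at which its call begins. There is no depth.
- bot.hand_in(): hands the job in; it is judged then, once.
The state is a dict: "clock": time; "joint_positions": joint angles; "qd": joint speeds; "joint_torque": joint torques, N m; "eef_pos": TCP position; "tool_rot": TCP orientation; "ft_force": force on the tool from outside, world axes, zero at the start; "ft_torque": the same for the moment, N m; "gripper_width": opening from 0.0 (shut) to 1.0 (fully open); "gripper_force": force on a finger pad.
Only numpy, scipy, OpenCV 4.12 (cv2) and the standard library are available. Lean on these libraries where they do the work, as an engineer would, in place of code of your own. Each camera call takes 0.05 s, during which the arm holds its last target. There are 200 camera calls.

TASK

Size up the two aluminium spacer sleeves lying loose on the bench: lay each one in the V-slot of the folded-steel sizing rack in which it comes to rest with its top level with the rack's top, lying along the slot and sticking out at both ends. Leave the third sleeve where it sits, in the middle slot, and let go of everything.

Things in the scene. Friction and masses are not known exactly. Their poses are not given: they have to be found in the camera images.
- rack: Fixed sizing rack of folded galvanised sheet, 36 (x) by 207 mm (y), flat top 62 mm up. Origin: its centre at bench level, z up. Three 60-degree V-slots run along its x, open at top and ends: narrow (mouth 35 mm) at y -72, middle (50 mm, holds a sleeve) at y -16, wide (66 mm) at y +56. Sleeves of 20, 29, 38 mm lie level with its top in narrow, middle, wide: axis at z 52, 47.5, 43.
- sleeve_thin: Thinnest aluminium spacer sleeve, a plain round tube 20 mm in diameter, 56 mm long, about 30 g, at first lying loose on its side on the bench (axis level, 10 mm up). Origin: its middle, on its axis; its own x runs along the axis.
- sleeve_thick: Thickest aluminium spacer sleeve, a plain round tube 38 mm in diameter, 56 mm long, about 115 g, at first lying loose on its side on the bench (axis level, 19 mm up). Origin: its middle, on its axis; its own x runs along the axis.
- sleeve_mid: Third aluminium sleeve, 29 mm in diameter, 56 mm long, lying from the start in the rack's middle slot, its ends standing 10 mm out of the rack in front and behind. To be left there. Origin: its middle, on its axis; its own x runs along the axis.

How it is judged:
At the end, for the whole second after the job is handed in: 20 mm sleeve in the narrow slot, 38 mm sleeve in the wide one, 29 mm sleeve still in the middle one, all at rest; each along its slot within 10 degrees, its middle within 12 mm of the rack's centre line and 6 mm of the slot's centre, its top level with the rack's within 5 mm (x of sleeve_thin in the frame of rack between -0.012 and 0.012 m and y of sleeve_thin in the frame of rack between -0.078 and -0.066 m and z of sleeve_thin in the frame of rack between 0.047 and 0.057 m and angle between the x axis of each of sleeve_thin, sleeve_thick, sleeve_mid and the x axis of rack, either way round below 0.175 rad and linear speed of each of sleeve_thin, sleeve_thick, sleeve_mid below 0.02 m/s and x of sleeve_thick in the frame of rack between -0.012 and 0.012 m and y of sleeve_thick in the frame of rack between 0.0505 and 0.0625 m and z of sleeve_thick in the frame of rack between 0.038 and 0.048 m and x of sleeve_mid in the frame of rack between -0.012 and 0.012 m and y of sleeve_mid in the frame of rack between -0.0216 and -0.0096 m and z of sleeve_mid in the frame of rack between 0.0425 and 0.0525 m); the robot touches nothing.
It fails at once if the sleeve already in the middle slot is moved by more than 20 mm (distance of sleeve_mid from where it was at the start of the episode above 0.02 m).
It also fails if it takes over 58 s, if anything falls off the work surface, if the arm or the gripper's body presses on something with over 40 N, if the wrist force passes 120 N, or if a joint passes its speed limit or range.

## Working session

There is one attempt and no reset: what is moved stays moved. The work goes in short steps, Python scripts to look and compute and a tool call to move; the robot and the scene stay as the last step left them, time stands still between calls to the robot, and variables do not carry over. Pictures are saved under pics/ and viewed, at most 10 in all, crops included, and the job is handed in when it is done.

```bash
ls; mkdir -p pics; python3 - <<'E'
from workcell import bot, cams, readout
import cv2,numpy as np
for n in("scene","top"):
    s=cams.snapshot(n);cv2.imwrite(f"pics/{n}0.png",s["color"]);np.savez(f"pics/{n}0.npz",**s)
    print(n,s["camera_matrix"].tolist(),s["R"].round(3).tolist(),s["t"])
s=readout.read_state();print(s["clock"],s["eef_pos"],s["tool_rot"])
E
```

```text
pics
workcell.py
scene [[471.2210399329206, 0.0, 280.85574733495815], [0.0, 471.2210399329206, 207.77709839766197], [0.0, 0.0, 1.0]] [[-0.115, 0.993, 0.01], [0.803, 0.099, -0.587], [-0.585, -0.06, -0.809]] [ 0.01532709 -0.40541999  1.12939451]
top [[429.8266000927463, 0.0, 280.8170656913109], [0.0, 429.8266000927463, 214.50925249322728], [0.0, 0.0, 1.0]] [[0.003, -1.0, 0.01], [-0.997, -0.003, -0.075], [0.075, -0.01, -0.997]] [0.01248854 0.55002599 0.92780661]
0.1 [ 0.16677566 -0.5761354   0.25524336] [-3.10871933e+00 -4.40831565e-01  3.12797563e-04]
```

View pics/top0.png

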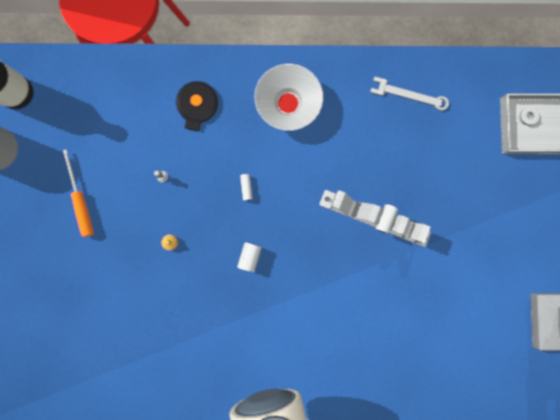

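View pics/scene0.png

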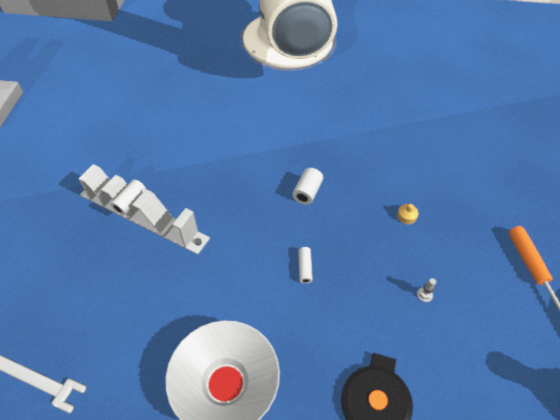

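The top view shows the thin sleeve at (247,187), the thick one at (250,257), and the rack from (321,199) to (430,235) with the middle sleeve at about (387,218). The scene view shows the wide slot next to the left (+y) flange. Next I'll measure these and enlarge the rack.

```bash
cat > h.py <<'E'
import cv2,numpy as np
def ray(s,uv,z):
    R,t,K=s["R"],s["t"],s["camera_matrix"]
    c=-R.T@t; d=R.T@np.linalg.inv(K)@np.array([*uv,1.]); return c+d*(z-c[2])/d[2]
def proj(s,X):
    p=s["camera_matrix"]@(s["R"]@np.asarray(X,float)+s["t"]); return p[:2]/p[2]
def mask(im):
    h=cv2.cvtColor(im,cv2.COLOR_BGR2HSV); return ((h[...,1]<110)&(h[...,2]>95)).astype(np.uint8)*255
def blob(s,uv,r=70):
    cs,_=cv2.findContours(mask(s["color"]),cv2.RETR_EXTERNAL,cv2.CHAIN_APPROX_NONE)
    cs=[c for c in cs if cv2.contourArea(c)>40]
    return max(cs,key=lambda c:cv2.pointPolygonTest(c,tuple(map(float,uv)),True))
E
python3 - <<'E'
from h import *
T=dict(np.load("pics/top0.npz"));S=dict(np.load("pics/scene0.npz"))
for nm,s,uv,z in(("thin",T,(247,187),.01),("thick",T,(250,257),.019),("rack",T,(370,213),.0),("thin",S,(305,265),.01),("thick",S,(307,186),.019)):
    c=blob(s,uv);r=cv2.minAreaRect(c)
    P=np.array([ray(s,p,z) for p in c[:,0]])
    w=cv2.minAreaRect((P[:,:2]*1000).astype(np.float32)); print(nm,np.round(r[0],1),"world mm",np.round(w[0],1),np.round(w[1],1),w[2],np.round(cv2.boxPoints(w)).tolist())
a=cv2.resize(T["color"][175:260,305:445],None,fx=5.5,fy=5.5,interpolation=2)
b=cv2.resize(S["color"][150:262,65:225],None,fx=4,fy=4,interpolation=2)
cv2.imwrite("pics/a.png",a);cv2.imwrite("pics/b.png",b)
E
```

```text
thin [245.9 186.9] world mm [612.6  92.6] [60.5 24.4] 7.514105319976807 [[581.0, 101.0], [584.0, 77.0], [644.0, 84.0], [641.0, 109.0]]
thick [248.8 257. ] world mm [456.5  84. ] [42.2 61.6] 73.5921401977539 [[421.0, 72.0], [480.0, 55.0], [492.0, 96.0], [433.0, 113.0]]
rack [376.  214.3] world mm [ 553.  -200.7] [260.6  65.9] 70.45492553710938 [[478.0, -312.0], [540.0, -335.0], [628.0, -89.0], [566.0, -67.0]]
thin [304.8 264.6] world mm [613.1  94.1] [67.6 22.3] 7.543911933898926 [[578.0, 101.0], [581.0, 79.0], [648.0, 87.0], [645.0, 110.0]]
thick [307.5 185.5] world mm [457.6  85.8] [41.2 85.3] 72.904052734375 [[411.0, 79.0], [492.0, 54.0], [504.0, 93.0], [423.0, 118.0]]
```

View pics/a.png

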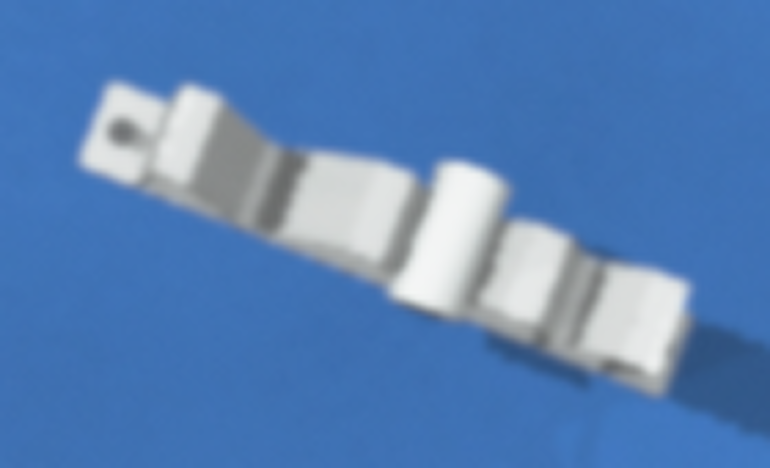

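View pics/b.png

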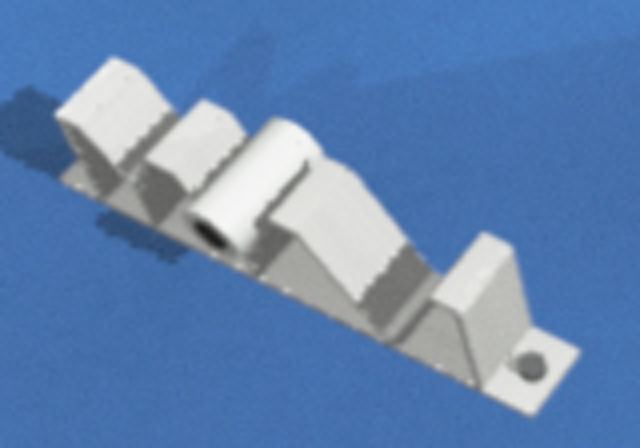

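The crops show the mid sleeve's silhouette corners at about (440,165),(508,190),(458,318),(390,292) in crop a. The front base edge runs (80,160)-(665,395) in a and (62,182)-(535,415) in b. The flange with the hole is at the +y end.

```bash
python3 - <<'E'
from h import *
T=dict(np.load("pics/top0.npz"));S=dict(np.load("pics/scene0.npz"))
A=lambda x,y:(x/5.5+305-.4,y/5.5+175-.4);B=lambda x,y:(x/4+65-.4,y/4+150-.4)
def seg(s,f,a,b,z):
    p,q=ray(s,f(*a),z),ray(s,f(*b),z);d=q-p
    print(np.round(p*1000),np.round(q*1000),"len",np.hypot(*d[:2]).round(4),"yaw",np.degrees(np.arctan2(d[1],d[0])).round(1))
print("base front edge");seg(T,A,(80,160),(660,397),0);seg(S,B,(535,415),(62,182),0)
seg(T,A,(80,160),(115,82),0);seg(S,B,(535,415),(580,352),0)
print("mid sleeve centre",ray(T,A(449,241),.0475)); seg(T,A,(424,305),(474,177),.0475)
print("scene mid ctr",ray(S,B(256,186),.0475))
print("narrow top edges z62 in scene/top: front corners")
seg(T,A,(158,180),(185,85),.062); seg(T,A,(158,180),(480,303),.062)
seg(T,A,(185,85),(690,285),.062);seg(S,B,(513,248),(115,58),.062)
print("top flat S");seg(S,B,(435,300),(483,235),.062)
E
```

```text
base front edge
[576. -73.   0.] [ 480. -310.    0.] len 0.2559 yaw -112.1
[609. -82.   0.] [ 516. -319.    0.] len 0.2545 yaw -111.4
[576. -73.   0.] [609. -87.   0.] len 0.0355 yaw -24.2
[609. -82.   0.] [576. -70.   0.] len 0.0347 yaw 159.4
mid sleeve centre [ 0.54033717 -0.21192975  0.0475    ]
[ 515. -202.   47.] [ 565. -222.   47.] len 0.0541 yaw -22.1
scene mid ctr [ 0.5409077  -0.20942556  0.0475    ]
narrow top edges z62 in scene/top: front corners
[562. -96.  62.] [ 599. -107.   62.] len 0.0383 yaw -16.1
[562. -96.  62.] [ 516. -220.   62.] len 0.132 yaw -110.8
[ 599. -107.   62.] [ 523. -301.   62.] len 0.2083 yaw -111.6
[569. -92.  62.] [ 492. -283.   62.] len 0.2066 yaw -112.0
top flat S
[ 597. -116.   62.] [ 564. -105.   62.] len 0.0349 yaw 161.1
```

Measurements agree:
- **Base length:** 255 mm including flanges, 35 mm wide.
- **Top length:** 207 mm.
- **Rack pose:** centre about (0.546, -0.197), yaw -21.8°.

I'll grip each sleeve by its ends, so the fingers straddle the rack. The thick sleeve goes first.

The rows are not in the units I measure in: shifts go in shares of 50 mm and turns go in shares of pi rad. I convert before sending: -0.15 rad / 3.1416 = -0.0477.

```bash
cat > go.py <<'E'
import sys,numpy as np
from workcell import bot, cams, readout
from scipy.spatial.transform import Rotation as Ro
x,y,z,psi=map(float,sys.argv[1:5])   # target TCP and yaw (deg) of tool y
s=readout.read_state();R=Ro.from_rotvec(s["tool_rot"]).as_matrix()
cur=np.arctan2(R[1,1],R[0,1]);turn=-((np.radians(psi)-cur+np.pi/2)%np.pi-np.pi/2)
d=np.array([x,y,z])-s["eef_pos"]
f=lambda M:(M.T@d).round(4)
print("t",s["clock"],"pos",np.round(s["eef_pos"],4),"yaw",np.degrees(cur).round(2),"tilt",R[:,2].round(4),"grip",s["gripper_width"],"F",np.round(s["ft_force"],1))
print("turn",round(turn,4),"shift now",f(R),"after turn",f(R@Ro.from_rotvec([0,0,turn]).as_matrix()))
E
```

Request:
drive_effector(
  offsets=[
    [[0, 0, 0, -0.0477, 1], [0, 0, 0, -0.0477, 1], [0, 0, 0, -0.0477, 1], [0, 0, 0, -0.0477, 1], [0, 0, 0, -0.0477, 1], [0, 0, 0, -0.0477, 1], [0, 0, 0, -0.0334, 1], [0, 0, 0, 0, 1]],
  ],
)

```text
clock: 0.9
eef_pos: [0.1668, -0.5762, 0.2556]
tool_rot: [-2.512, -1.885, -0.001]
ft_force: [-0.8, -0.0, 0.0]
gripper_width: 1.001
gripper_force: 0.0
```

```bash
python3 go.py .4565 .0842 .15 -16.3
```

```text
t 0.9 pos [ 0.1668 -0.5762  0.2556] yaw -16.22 tilt [-2.0e-04  1.1e-03 -1.0e+00] grip 1.0006975146998656 F [-0.8 -0.   0. ]
turn 0.0013 shift now [0.7149 0.0937 0.1063] after turn [0.7151 0.0927 0.1063]
```

In the tool's units: 0.048 m is 0.96, 0.006 m is 0.12.

Request:
drive_effector(
  offsets=[
    [[0.96, 0.12, 0, 0, 1], [0.96, 0.12, 0, 0, 1], [0.96, 0.12, 0, 0, 1], [0.96, 0.12, 0, 0, 1], [0.96, 0.12, 0, 0, 1], [0.96, 0.12, 0, 0, 1], [0.96, 0.12, 0, 0, 1], [0.96, 0.12, 0, 0, 1], [0.96, 0.12, 0, 0, 1], [0.96, 0.12, 0, 0, 1]],
  ],
  quiet=true,
)

```text
ok
```

Request:
drive_effector(
  offsets=[
    [[0.96, 0.12, 0.2, 0, 1], [0.96, 0.12, 0.2, 0, 1], [0.96, 0.12, 0.2, 0, 1], [0.9, 0.12, 0.4, 0, 1], [0.8, 0.12, 0.4, 0, 1], [0.1, 0.06, 0.6, 0, 1], [0, 0, 0, 0, 1], [0, 0, 0, 0, 1]],
  ],
)

```text
clock: 2.7
eef_pos: [0.4557, 0.0827, 0.1562]
tool_rot: [-2.514, -1.882, 0.003]
ft_force: [0.7, -0.1, 0.3]
gripper_width: 0.999
gripper_force: 0.0
```

```bash
python3 go.py .4565 .0842 .031 -16.3
python3 - <<'E'
from workcell import bot, cams, readout
from h import *
s=cams.snapshot("wrist");np.savez("pics/w1.npz",**s);im=s["color"]
p=proj(s,(.4565,.0842,.019));print(p);cv2.circle(im,tuple(int(v) for v in p),4,(0,0,255),1);cv2.imwrite("pics/w1.png",im)
E
```

```text
t 2.7 pos [0.4557 0.0827 0.1562] yaw -16.36 tilt [-1.7e-03 -5.0e-04 -1.0e+00] grip 0.999428768271861 F [ 0.7 -0.1  0.3]
turn -0.001 shift now [0.0018 0.0006 0.1252] after turn [0.0018 0.0006 0.1252]
[279.02360885 201.09008415]
```

View pics/w1.png

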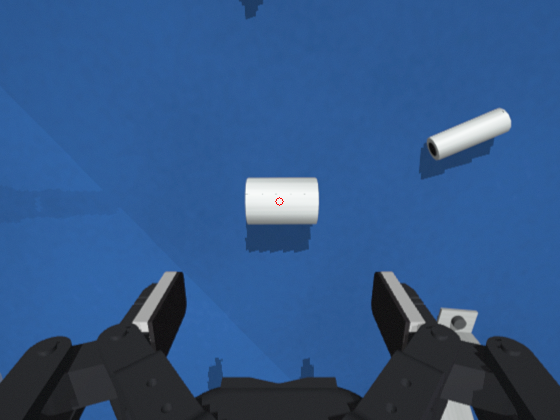

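The wrist view shows the thick sleeve centred at (282,201) and parallel to the closing line, within 2 mm of prediction. Descend and grip it.

In the tool's units: 0.035 m is 0.7, 0.02 m is 0.4.

Request:
drive_effector(
  offsets=[
    [[0.04, 0.02, 0.7, 0, 1], [0, 0, 0.7, 0, 1], [0, 0, 0.7, 0, 1], [0, 0, 0.4, 0, 1], [0, 0, 0, 0, 0.8], [0, 0, 0, 0, 0.5], [0, 0, 0, 0, 0.5], [0, 0, 0, 0, 0.5], [0, 0, 0, 0, 0.5], [0, 0, 0, 0, 0.5]],
  ],
)

```text
clock: 3.75
eef_pos: [0.4594, 0.0845, 0.0341]
tool_rot: [2.511, 1.883, 0.006]
ft_force: [-0.2, -1.2, 5.9]
gripper_width: 0.647
gripper_force: 65.5
```

```bash
python3 go.py .5668 -.145 .15 -21.8
```

```text
t 3.75 pos [0.4594 0.0845 0.0341] yaw -16.29 tilt [ 4.8e-03 -1.0e-04 -1.0e+00] grip 0.6474838825178868 F [-0.2 -1.2  5.9]
turn 0.0962 shift now [-0.19    0.168  -0.1153] after turn [-0.173   0.1854 -0.1153]
```

In the tool's units: -0.04 m is -0.8, 0.037 m is 0.74, 0.05 rad / 3.1416 = 0.0159.

Request:
drive_effector(
  offsets=[
    [[0, 0, -0.6, 0.0159, 0.5], [0, 0, -0.8, 0.0146, 0.5], [0, 0, -0.6, 0, 0.5], [-0.7, 0.74, 0, 0, 0.5], [-0.7, 0.74, 0, 0, 0.5], [-0.7, 0.74, 0, 0, 0.5], [-0.7, 0.74, 0, 0, 0.5], [-0.66, 0.74, 0, 0, 0.5], [0, 0, 0, 0, 0.5], [0, 0, 0, 0, 0.5]],
  ],
)

```text
clock: 4.75
eef_pos: [0.5638, -0.1423, 0.1309]
tool_rot: [-2.602, -1.758, 0.001]
ft_force: [-0.4, 0.2, -0.9]
gripper_width: 0.644
gripper_force: 64.6
```

```bash
python3 go.py .5668 -.145 .063 -21.8
python3 - <<'E'
from workcell import bot, cams, readout
from h import *
for n in("wrist","top","scene"):
  s=cams.snapshot(n);np.savez(f"pics/{n}2.npz",**s)
  if n=="wrist":cv2.imwrite("pics/w2.png",s["color"])
E
```

```text
t 4.75 pos [ 0.5638 -0.1423  0.1309] yaw -21.9 tilt [-1.e-03  7.e-04 -1.e+00] grip 0.6435206282932527 F [-0.4  0.2 -0.9]
turn -0.0017 shift now [-0.0014  0.0039  0.0679] after turn [-0.0015  0.0039  0.0679]
```

View pics/w2.png

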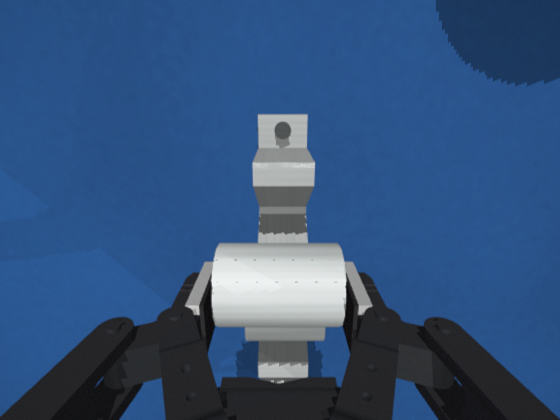

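The sleeve is held squarely (centre column 279). The rack's +y flat spans columns 253-315, with its mouth edge (y=+89) at row 187. I'll check the rack position from this view.

```bash
python3 - <<'E'
from h import *
s=dict(np.load("pics/wrist2.npz"))
th=np.radians(-21.9);xh=np.array([np.cos(th),np.sin(th)]);yh=np.array([-xh[1],xh[0]])
for uv,y in(((284,187),89),((284,163),103.5)):
    p=ray(s,uv,.062)[:2]; print(p, "centre if y=",y, p-yh*y/1000, "slot",p-yh*(y-56)/1000)
print("sleeve axis xy (row mid 285)",ray(s,(279.,285),.131-.015))
# mid sleeve in the two fixed views
S=dict(np.load("pics/scene2.npz"));print(s["R"].round(3).tolist())
E
```

```text
[ 0.57886942 -0.1138011 ] centre if y= 89 [ 0.54567351 -0.19637852] slot [ 0.56656083 -0.14441969]
[ 0.58414588 -0.10046674] centre if y= 103.5 [ 0.54554165 -0.19649779] slot [ 0.56642896 -0.14453896]
sleeve axis xy (row mid 285) [ 0.56381921 -0.14326697  0.116     ]
[[0.928, -0.373, -0.001], [-0.353, -0.879, 0.32], [-0.121, -0.296, -0.947]]
```

In the tool's units: 0.03 m is 0.6, 0.003 m is 0.06.

Request:
drive_effector(
  offsets=[
    [[0, 0.06, 0.6, 0, 0.5], [0, 0, 0.5, 0, 0.5], [0, 0, 0.2, 0, 0.5], [0, 0, 0.12, 0, 0.5], [0, 0, 0, 0, 0.5], [0, 0, 0, 0, 0.5]],
  ],
)

```text
clock: 5.5
eef_pos: [0.5673, -0.1421, 0.0618]
tool_rot: [2.599, 1.762, 0.003]
ft_force: [-0.3, -0.8, -0.4]
gripper_width: 0.641
gripper_force: 64.7
```

```bash
python3 go.py .5665 -.1445 .058 -21.9
```

```text
t 5.5 pos [ 0.5673 -0.1421  0.0618] yaw -21.75 tilt [ 2.4e-03 -2.0e-04 -1.0e+00] grip 0.6410386699977642 F [-0.3 -0.8 -0.4]
turn 0.0026 shift now [-0.0025  0.0001  0.0038] after turn [-0.0025  0.0001  0.0038]
```

In the tool's units: 0.004 m is 0.08, 0.001 m is 0.02.

Request:
drive_effector(
  offsets=[
    [[0.02, 0, 0.08, 0, 0.5], [0, 0, 0, 0, 0.5], [0, 0, 0, 0, 0.5]],
  ],
)

```text
clock: 5.8
eef_pos: [0.5679, -0.1432, 0.0593]
tool_rot: [2.597, 1.758, 0.001]
ft_force: [-3.8, -5.0, 6.2]
gripper_width: 0.644
gripper_force: 65.8
```

Request:
drive_effector(
  offsets=[
    [[0, 0, 0, 0, 0.75], [0, 0, 0, 0, 1], [0, 0, 0, 0, 1], [0, 0, 0, 0, 1], [0, 0, -0.6, 0, 1], [0, 0, -0.8, 0, 1], [0, 0, -0.8, 0, 1], [0, 0, 0, 0, 1]],
  ],
)

```text
clock: 6.6
eef_pos: [0.5695, -0.1421, 0.174]
tool_rot: [2.593, 1.757, 0.012]
ft_force: [0.3, -0.3, 0.9]
gripper_width: 0.999
gripper_force: 0.0
```

```bash
python3 go.py .6128 .0933 .15 7.5
```

```text
t 6.6 pos [ 0.5695 -0.1421  0.174 ] yaw -21.76 tilt [ 0.0112 -0.0033 -0.9999] grip 0.9993163854892374 F [ 0.3 -0.3  0.9]
turn -0.5107 shift now [ 0.2346 -0.0473  0.0237] after turn [0.2278 0.0734 0.0237]
```

In the tool's units: 0.046 m is 0.92, 0.044 m is 0.88, -0.15 rad / 3.1416 = -0.0477.

Request:
drive_effector(
  offsets=[
    [[0, 0, 0, -0.0477, 1], [0, 0, 0, -0.0477, 1], [0, 0, 0, -0.0477, 1], [0, 0, 0, -0.0191, 1], [0.92, 0.3, 0, 0, 1], [0.92, 0.3, 0, 0, 1], [0.92, 0.3, 0, 0, 1], [0.92, 0.3, 0, 0, 1], [0.88, 0.26, 0.4, 0, 1], [0, 0, 0, 0, 1]],
  ],
  quiet=true,
)

```text
ok
```

Request:
drive_effector(
  offsets=[
    [[0, 0, 0, 0, 1]],
  ],
)

```text
clock: 7.7
eef_pos: [0.6092, 0.0952, 0.1448]
tool_rot: [-2.068, -2.363, 0.003]
ft_force: [1.3, -0.6, 0.7]
gripper_width: 1.0
gripper_force: 0.0
```

```bash
python3 go.py .6128 .0933 .029 7.5
python3 - <<'E'
from workcell import bot, cams, readout
from h import *
s=cams.snapshot("wrist");im=s["color"]
c=blob(s,proj(s,(.6128,.0933,.01)));P=np.array([ray(s,p,.01)[:2] for p in c[:,0]]);w=cv2.minAreaRect((P*1000).astype(np.float32));print(w)
t=cams.snapshot("top");T=t["color"][165:270,300:450];sc=cams.snapshot("scene")["color"][130:270,60:240]
o=np.vstack([np.hstack([cv2.resize(T,(400,280),interpolation=2),cv2.resize(sc,(360,280),interpolation=2)]),np.pad(cv2.resize(im,(400,300)),((0,0),(0,360),(0,0)))]);cv2.imwrite("pics/c3.png",o)
E
```

```text
t 7.7 pos [0.6092 0.0952 0.1448] yaw 7.59 tilt [-2.5e-03 -6.0e-04 -1.0e+00] grip 0.9995795709700294 F [ 1.3 -0.6  0.7]
turn 0.0016 shift now [-0.0023  0.0036  0.1158] after turn [-0.0023  0.0036  0.1158]
((613.709716796875, 92.65811157226562), (59.09798812866211, 21.57240867614746), 7.648950576782227)
```

View pics/c3.png

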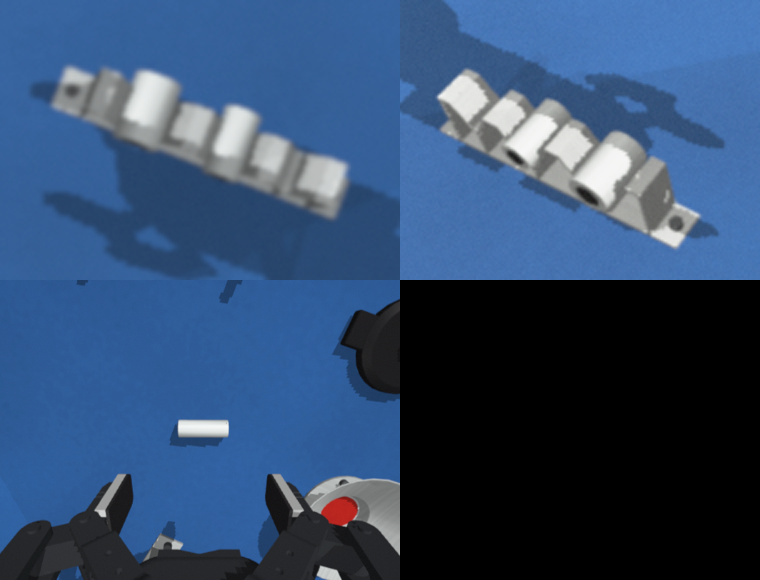

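Both fixed views show the thick sleeve seated in the wide slot, sticking out at both ends. The mid sleeve hasn't moved. The thin sleeve is at (0.6137, 0.0927), yaw 7.6°. Descend over it with the fingers at 0.75.

In the tool's units: 0.035 m is 0.7, 0.03 m is 0.6.

Request:
drive_effector(
  offsets=[
    [[-0.04, 0.08, 0.7, 0, 0.78], [0, 0, 0.7, 0, 0.78], [0, 0, 0.6, 0, 0.75], [0, 0, 0.24, 0, 0.75], [0, 0, 0, 0, 0.75], [0, 0, 0, 0, 0.75], [0, 0, 0, 0, 0.75]],
  ],
)

```text
clock: 8.55
eef_pos: [0.6155, 0.0924, 0.0372]
tool_rot: [2.071, 2.358, 0.005]
ft_force: [0.1, -1.0, 0.2]
gripper_width: 0.752
gripper_force: 0.0
```

```bash
python3 go.py .6137 .0927 .027 7.6
```

```text
t 8.55 pos [0.6155 0.0924 0.0372] yaw 7.42 tilt [ 4.3e-03  4.0e-04 -1.0e+00] grip 0.7518265456552559 F [ 0.1 -1.   0.2]
turn -0.0031 shift now [ 0.0005 -0.0018  0.0101] after turn [ 0.0005 -0.0018  0.0101]
```

In the tool's units: 0.007 m is 0.14, 0.003 m is 0.06.

Request:
drive_effector(
  offsets=[
    [[0, -0.02, 0.14, 0, 0.75], [0, 0, 0.06, 0, 0.75], [0, 0, 0, 0, 0.75]],
  ],
  only="eef|ft_",
)

```text
eef_pos: [0.6126, 0.0925, 0.0237]
ft_force: [-0.3, 0.2, -0.3]
```

Request:
drive_effector(
  offsets=[
    [[0, 0, 0.04, 0, 0.75], [0, 0, 0, 0, 0.75]],
  ],
  only="eef|ft_",
)

```text
eef_pos: [0.6128, 0.0925, 0.022]
ft_force: [-0.3, -0.6, -0.1]
```

Request:
drive_effector(
  offsets=[
    [[0, 0, 0.04, 0, 0.75], [0, 0, 0, 0, 0.75]],
  ],
  only="eef|ft_",
)

```text
eef_pos: [0.6129, 0.0924, 0.02]
ft_force: [-0.4, -0.2, -0.2]
```

Request:
drive_effector(
  offsets=[
    [[0, 0, 0, 0, 0.5], [0, 0, 0, 0, 0.5], [0, 0, 0, 0, 0.5], [0, 0, 0, 0, 0.5], [0, 0, 0, 0, 0.5]],
  ],
)

```text
clock: 9.75
eef_pos: [0.6136, 0.0925, 0.0213]
tool_rot: [2.072, 2.36, 0.002]
ft_force: [0.1, 0.1, 5.9]
gripper_width: 0.64
gripper_force: 67.0
```

Request:
drive_effector(
  offsets=[
    [[0, 0, -0.6, 0, 0.5], [0, 0, -0.8, 0, 0.5], [0, 0, -0.8, 0, 0.5], [0, 0, -0.4, 0, 0.5], [0, 0, 0, 0, 0.5]],
  ],
)

```text
clock: 10.25
eef_pos: [0.6145, 0.0926, 0.1545]
tool_rot: [2.069, 2.358, 0.008]
ft_force: [-0.3, 0.2, -0.2]
gripper_width: 0.64
gripper_force: 64.0
```

```bash
python3 go.py .5188 -.2632 .15 -21.9
```

```text
t 10.25 pos [0.6145 0.0926 0.1545] yaw 7.45 tilt [ 6.8e-03  6.0e-04 -1.0e+00] grip 0.639765599334126 F [-0.3  0.2 -0.2]
turn 0.5122 shift now [-0.3404 -0.1411  0.0037] after turn [-0.3659  0.0439  0.0037]
```

In the tool's units: -0.046 m is -0.92, 0.0055 m is 0.11, 0.15 rad / 3.1416 = 0.0477.

Request:
drive_effector(
  offsets=[
    [[0, 0, 0, 0.0477, 0.5], [0, 0, 0, 0.0477, 0.5], [0, 0, 0, 0.0477, 0.5], [0, 0, 0, 0.0191, 0.5], [-0.92, 0.11, 0, 0, 0.5], [-0.92, 0.11, 0, 0, 0.5], [-0.92, 0.11, 0, 0, 0.5], [-0.92, 0.11, 0, 0, 0.5], [-0.92, 0.11, 0, 0, 0.5], [-0.92, 0.11, 0, 0, 0.5]],
  ],
  quiet=true,
)

```text
ok
```

Request:
drive_effector(
  offsets=[
    [[-0.92, 0.11, 0, 0, 0.5], [-0.86, 0.11, 0.2, 0, 0.5], [0, 0, 0.2, 0, 0.5], [0, 0, 0, 0, 0.5], [0, 0, 0, 0, 0.5]],
  ],
)

```text
clock: 11.75
eef_pos: [0.5182, -0.2616, 0.1286]
tool_rot: [-2.598, -1.761, 0.001]
ft_force: [-0.4, -0.3, -1.0]
gripper_width: 0.636
gripper_force: 64.0
```

```bash
python3 go.py .5187 -.2632 .064 -21.9
python3 - <<'E'
from workcell import bot, cams, readout
from h import *
s=cams.snapshot("wrist");np.savez("pics/wrist4.npz",**s);cv2.imwrite("pics/w4.png",s["color"])
E
```

```text
t 11.75 pos [ 0.5182 -0.2616  0.1286] yaw -21.73 tilt [-0.0023  0.002  -1.    ] grip 0.6357933819053315 F [-0.4 -0.3 -1. ]
turn 0.003 shift now [-0.0014  0.0013  0.0646] after turn [-0.0014  0.0013  0.0646]
```

View pics/w4.png

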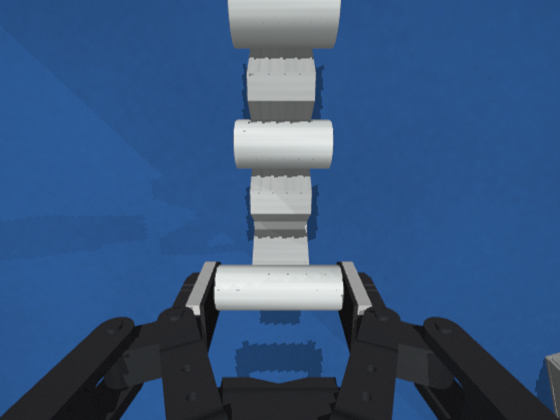

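The held thin sleeve is centred at (279,287) and square to the rack. The mid sleeve is at (283,145). The thick sleeve is seated, at (284,24).

```bash
python3 - <<'E'
from h import *
s=dict(np.load("pics/wrist4.npz"))
th=np.radians(-21.9);M=np.array([[np.cos(th),np.sin(th)],[-np.sin(th),np.cos(th)]]);C=[.5456,-.1964]
for n,uv,z in(("mid",(283.5,145),.0475),("flat edge",(281,215),.062),("held",(279,287),.1286-.0113),("flat cols",(251,195),.062),("",(311,195),.062)):
    print(n,(M@(ray(s,uv,z)[:2]-C)*1000).round(1))
E
```

```text
mid [  1.6 -15.6]
flat edge [  0.3 -55.4]
held [ -0.8 -70.4]
flat cols [-17.5 -43. ]
 [ 17.9 -42.8]
```

In the tool's units: 0.03 m is 0.6, -0.0015 m is -0.03.

Request:
drive_effector(
  offsets=[
    [[-0.03, 0.02, 0.6, 0, 0.5], [0, 0, 0.4, 0, 0.5], [0, 0, 0.16, 0, 0.5], [0, 0, 0, 0, 0.5], [0, 0, 0, 0, 0.5], [0, 0, 0, 0, 0.5]],
  ],
)

```text
clock: 12.4
eef_pos: [0.5198, -0.2648, 0.0741]
tool_rot: [2.598, 1.761, 0.002]
ft_force: [-0.3, -0.7, 0.6]
gripper_width: 0.638
gripper_force: 64.0
```

```bash
python3 go.py .5187 -.2632 .0635 -21.9
```

```text
t 12.4 pos [ 0.5198 -0.2648  0.0741] yaw -21.74 tilt [ 0.0024 -0.0015 -1.    ] grip 0.6378687759885922 F [-0.3 -0.7  0.6]
turn 0.0027 shift now [ 0.0011 -0.0016  0.0106] after turn [ 0.0011 -0.0016  0.0106]
```

In the tool's units: 0.006 m is 0.12, 0.003 m is 0.06.

Request:
drive_effector(
  offsets=[
    [[0.01, -0.02, 0.12, 0, 0.5], [0, 0, 0.06, 0, 0.5], [0, 0, 0, 0, 0.5], [0, 0, 0, 0, 0.5]],
  ],
)

```text
clock: 12.8
eef_pos: [0.5183, -0.2634, 0.0633]
tool_rot: [-2.601, -1.762, -0.001]
ft_force: [0.9, 2.3, 0.6]
gripper_width: 0.641
gripper_force: 64.1
```

```bash
python3 go.py .5187 -.2632 .0635 -21.9
```

```text
t 12.8 pos [ 0.5183 -0.2634  0.0633] yaw -21.76 tilt [ 5.e-04  6.e-04 -1.e+00] grip 0.6405046201810108 F [0.9 2.3 0.6]
turn 0.0024 shift now [ 0.0004  0.0003 -0.0002] after turn [ 0.0004  0.0003 -0.0002]
```

Seated with light contact. Release, lift, back away and look.

In the tool's units: -0.04 m is -0.8, -0.03 m is -0.6.

Request:
drive_effector(
  offsets=[
    [[0, 0, 0, 0, 0.75], [0, 0, 0, 0, 1], [0, 0, 0, 0, 1], [0, 0, 0, 0, 1], [0, 0, -0.6, 0, 1], [0, 0, -0.8, 0, 1], [0, 0, -0.8, 0, 1], [0, 0, -0.6, 0, 1], [0, 0, 0, 0, 1]],
  ],
  quiet=true,
)

```text
ok
```

Request:
drive_effector(
  offsets=[
    [[-0.9, 0, 0, 0, 1], [-0.9, 0, 0, 0, 1], [-0.9, 0, 0, 0, 1], [-0.9, 0, 0, 0, 1], [0, 0, 0, 0, 1], [0, 0, 0, 0, 1]],
  ],
)

```text
clock: 14.3
eef_pos: [0.4506, -0.4315, 0.202]
tool_rot: [-2.601, -1.758, -0.0]
ft_force: [-0.6, 0.4, 0.0]
gripper_width: 0.999
gripper_force: 0.0
```

```bash
python3 - <<'E'
from workcell import bot, cams, readout
from h import *
t=cams.snapshot("top");s=cams.snapshot("scene");np.savez("pics/top5.npz",**t);np.savez("pics/scene5.npz",**s)
o=np.hstack([cv2.resize(t["color"][165:270,300:450],(400,280),interpolation=2),cv2.resize(s["color"][130:270,60:240],(360,280),interpolation=2)]);cv2.imwrite("pics/c5.png",o)
th=np.radians(-21.9);xh=np.array([np.cos(th),np.sin(th)]);yh=np.array([-xh[1],xh[0]])
for n,y,z in(("thin",-.072,.052),("mid",-.016,.0475),("thick",.056,.043)):
    p=np.array([*(np.array([.5456,-.1964])+y*yh),z]);a,b=proj(t,p),proj(s,p)
    print(n,"top crop",((a-[300,165])*[400/150,280/105]).round(),"scene crop",((b-[60,130])*2).round()+[400,0])
E
```

```text
thin top crop [296. 169.] scene crop [482. 102.]
mid top crop [229. 143.] scene crop [536. 131.]
thick top crop [145. 110.] scene crop [606. 168.]
```

View pics/c5.png

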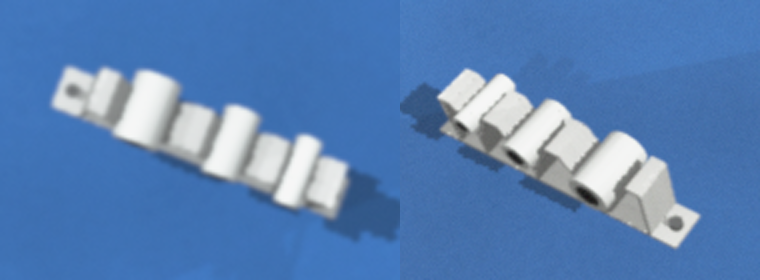

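All three sleeves lie in their slots: top crop (298,171), (231,143) and (148,110), within about 3 px (2–3 mm) of prediction, level and sticking out at both ends.

```bash
python3 -c "
from workcell import bot, cams, readout
print(bot.hand_in())"
```

```text
the job is handed in; nothing more can be done
None
```

I handed the job in at about 14 s on the clock: the final pictures show the 20 mm sleeve in the narrow slot, the 38 mm in the wide slot and the 29 mm still in the middle one, with the gripper open and clear, but the hand-in reported no verdict.

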